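Change the power module in a ratchet bench clamp

TASK

Swap the power modules in the scissor clamp: release its ratchet so that the handles spring open, take the repaired green module out and stand it upright in the blue tray, then stand the faulty orange module between the jaws and close the handles until the ratchet catches and holds it clamped by itself. Set the modules down, do not drop them, and leave the meter, the solder spool and the screwdriver where they are.

Things in the scene. Friction and masses are not known exactly. Their poses are not given: they have to be found in the camera images.
- clamp: steel scissor clamp, 290 mm long, flat on a fixed stand. Origin on the bench under its vertical pivot; x points to the jaws, -x to the handles. Module stands on its 12 mm thick base plate (x -40 to 115, y -55 to 55 mm). Fixed handle on the -y side ends in a black disc, 40 mm across, at x -155, y -34, top 38 mm high. Fixed jaw with pad on +y side, moving jaw on -y side; jaws 21 to 43 mm high
- handle (a joint): angle of the moving handle, rad: 0 fully open (a spring takes it there, 1 N at the disc); grows as its disc is pushed towards the fixed handle (clamp -y; counter-clockwise from above). A module is touched by both jaws at about 0.34; ratchet catches first at about 0.39, again at about 0.45; stop at 0.50. Closing takes up to 8 N at the disc. Once caught it cannot be pulled open. Starts caught at about 0.45
- shank (a joint): downward bend of the springy moving handle, rad: 0 relaxed, stop at 0.11. Pressing the thumb disc straight down by 9 mm or more (about 5 N; stop at 15 mm) frees the ratchet. Friction under the finger can hold the handle: keep it pressed while swinging it outwards (opening, clamp +y) by 0.1 rad or more before letting up, else it catches again
- thumb (a point): centre of the top face of the blue thumb disc (white centre, 40 mm across, 16 mm thick, free below) at the end of the moving handle, 159 mm from the pivot axis and 48 mm above the bench when not pressed
- bridge (a point): middle of the top of the steel ratchet bar, 58 mm above the bench: 14 mm long (clamp x), 66 mm wide (clamp y), with two downward teeth; the moving handle passes under it. It stands on a sprung post on the fixed handle (post top 76 mm high, at clamp x -110, y -20) and rides up 6 mm as the teeth are passed. Keep clear of it
- nose (a point): centre of the moving jaw: a round upright nose, 16 mm across, 21 to 43 mm above the bench, 71 mm from the pivot; swings away from the pad as the handle opens
- jaw_mid (a point): fixed point on the top of the clamp's base plate (12 mm above the bench), half-way between the open jaws, where the middle of a module's foot should stand; open gap about 58 mm along clamp y. The module's 60 mm length goes along clamp x, its 40 mm width between the jaws
- jaw_pad: black rubber pad of the fixed jaw, 50 mm long and 22 mm high, on springs (900 N/m, 12 mm travel); origin at the middle of its gripping face, which looks to clamp -y
- repaired_center (a point): centre (half-way up, 40 mm above its foot) of the repaired power module, 350 g (0.25 to 0.49 kg): green housing 60 x 40 mm and 42 mm high (x, y, z) with an aluminium heat sink 46 x 32 mm and 38 mm high centred on top, 80 mm high in all. Axes: x along the 60 mm, z up. It starts clamped in the jaws
- faulty_center (a point): the same point of the faulty power module: same shape, orange housing. It starts standing upright on the bench
- tray: open blue tray fixed on the bench, 170 x 140 mm (x, y), 30 mm high, walls and floor 5 mm thick; origin at the centre of its underside
- meter: red multimeter lying on the bench, 150 x 78 x 42 mm; origin at the centre of its underside; leave alone
- spool: yellow solder spool standing on the bench, 64 mm across, 50 mm high; origin at the centre of its underside; leave alone
- driver: screwdriver with red handle, lying on the bench; leave alone
Mind the look-alikes: they are no part of the job. Leave any purple look-alike of the part that bears repaired_center alone.

How it is judged:
By the outcome, as a careful person would: the job done as asked, in the order asked, and still so for the second after the job is handed in, with the robot touching nothing.
It also fails if it takes over 72 s, if anything falls off the work surface, if the arm or the gripper's body presses on something with over 40 N, if the wrist force passes 120 N, or if a joint passes its speed limit or range.

ROBOT

A 6-joint arm with a two-finger parallel gripper is mounted at the origin on the work surface. World frame = base frame: x ahead of the robot, y to its left, z up, the work surface at z = 0. Lengths are in m, angles in rad, forces in N, time in s.
With the tool pointing down it reaches from about 0.35 to 0.725 m from the base axis. Payload 6 kg.
Tool frame: the origin (TCP) lies at the very end of the fingers, on their centre line; the grasp point (between the pads) lies 19 mm behind it; z points along the fingers, y is the line along which they close (so a half turn about z gives the same grasp; the last joint's range is limited). The gripper opens to 85 mm and grips with 20 to 120 N. Pads are 22 mm wide; open, the fingers measure 114 mm over their backs; the gripper's body (76 mm by 85 mm) begins 54 mm behind the grasp point. The pads swing forward as they close: fully open they stand 13 mm farther back than shut.
Start: joints at [-0.878, 0.04, 0.085, 0, -1.615, -0.334], TCP at [0.211, -0.562, 0.231] pointing down, gripper open.
Joint ranges: [-2.56, 2.56], [-1.29, 2.01], [-1.08, 1.49], [-3.29, 1.98], [-2.81, -0.18], [-2.99, 2.99]. Speed limits (rad/s): [2.57, 2.57, 3.01, 3.14, 3.14, 3.14].

INTERFACE

Orientations are given as a unit quaternion [w, x, y, z].
In Python, from rig import sensors, vision, bot, nets gives the robot as it stands. The module is installed in compiled form; this text tells all that it offers.
- The arm moves only by the shell command python3 -m inch 'ROWS' [FORCE]. ROWS is JSON, a list that holds one entry, the list of rows, each a list of 7 numbers: the shift along the tool's x, y, z in cm, then the turn, a rotation vector about the tool's x, y, z in rad, then the gripper's target within -1 to 1 (shut at 1, half-way at 0, fully open at -1). A call has 1 to 20 rows; each row shifts and turns the commanded pose from where the row before left it, along the tool's axes as they then stand; what a row does not reach is not made up. A row lasts 1/12 s, in which the tool goes at most 41.7 mm and 7.16 degrees, less where a joint would pass 70% of its speed; a pose out of reach is approached as far as the arm can. A call with a gripper value outside its range is refused whole. The fingers move at their own pace and stop on an object; FORCE is the grip in N (left out, the last holds). Time passes only in rows, so rows that do not move let the fingers close. It gives the time, the measured TCP pose, the force, the opening and the grip force at its end, in the units of the state.
- sensors.sense(): the state, without advancing time (a new reading comes with each control period).
- vision.camera(name): name is "scene" or "top"; returns the picture (420x560x3 uint8, red, green, blue); there is no depth.
- vision.get_calibration(name): a dict with "K" (3x3 intrinsics, pixels), "D" ([k1, k2, p1, p2, k3] as OpenCV has them; the pictures are not rectified), "rvec" (rotation vector, rad) and "tvec" (3), from world to camera coordinates, as OpenCV has them. Camera axes: x right, y down, z forward; pixel columns grow to the right and rows downward; lengths in m; the calibration is good to about 2 mm. A picture is of the moment at which its call begins. get_calibration takes no time and is no camera call.
- bot.close_job(): hands the job in; it is judged then, once.
Trained networks look in the newest picture that a camera, given by its name, has taken for a name from the list of things; names that differ only in an ending like _2 or _b are one class to them, and where a whole thing is asked for, a point or a joint stands for the part that bears it (a point fixed in the world has none). Each returns a list of dicts, best first, with "score" (0 to 1); they miss things now and then, are a little off and sometimes report something else, mostly with a low value. They report only what shows in the picture. A call takes as long as a camera call. They do not tell look-alikes from the thing itself.
- nets.recognise(camera, label): "box" ([left, top, right, bottom] in pixels, round what is visible of it).
- nets.trace(camera, label): "region" (420x560 bool, what is visible of it) and "box" ([left, top, right, bottom] in pixels, round what is visible of it).
- nets.mark_of(camera, label): "pixel" ([column, row] in pixels: a listed point, or the origin of a listed thing).
The state is a dict: "time": time; "joint_pos": joint angles; "qd": joint speeds; "joint_torque": joint torques, N m; "tool_pos": TCP position; "eef_rot": TCP orientation; "force": force on the tool from outside, world axes, zero at the start; "torque": the same for the moment, N m; "opening": opening from 0.0 (shut) to 1.0 (fully open); "gripper_force": force on a finger pad.
Only numpy, scipy, OpenCV 4.12 (cv2) and the standard library are available. Lean on these libraries where they do the work, as an engineer would, in place of code of your own. Each camera call takes 0.05 s, during which the arm holds its last target. There are 200 camera calls.

## Working session

There is one attempt and no reset: what is moved stays moved. The work goes in short steps, Python scripts to look and compute and a shell command to move; the robot and the scene stay as the last step left them, time stands still between calls to the robot, and variables do not carry over. Pictures are saved under pics/ and viewed, at most 10 in all, crops included, and the job is handed in when it is done.

```bash
mkdir -p pics
cat > h.py <<'E'
import numpy as np, cv2
from rig import sensors, vision, bot, nets
def snap(c,fn=None):
    im=vision.camera(c)
    if fn: cv2.imwrite('pics/'+fn,cv2.cvtColor(np.asarray(im),cv2.COLOR_RGB2BGR))
    return im
def ray(c,px):
    k=vision.get_calibration(c);K=np.array(k['K'],float);D=np.array(k['D'],float)
    R=cv2.Rodrigues(np.array(k['rvec'],float))[0];t=np.array(k['tvec'],float).ravel()
    u=cv2.undistortPoints(np.array([[px]],float),K,D)[0,0]
    d=R.T@np.array([u[0],u[1],1]);return -R.T@t,d
def at(c,px,z):
    o,d=ray(c,px);return o+d*(z-o[2])/d[2]
def proj(c,P):
    k=vision.get_calibration(c)
    return cv2.projectPoints(np.array(P,float).reshape(-1,3),np.array(k['rvec'],float),np.array(k['tvec'],float),np.array(k['K'],float),np.array(k['D'],float))[0].reshape(-1,2)
E
python3 - <<'E'
from h import *
np.set_printoptions(precision=4,suppress=True)
for c in('scene','top'):
    snap(c,c+'0.png'); print(c,ray(c,[280,210]))
    for l,z in [('thumb',.048),('bridge',.058),('nose',.043),('jaw_mid',.012),('jaw_pad',.032),('clamp',0),('repaired_center',.052),('faulty_center',.04),('tray',0),('meter',0),('spool',0),('driver',0)]:
        for r in nets.mark_of(c,l)[:3]: print(l,round(r['score'],2),np.round(r['pixel']),at(c,r['pixel'],z)[:2])
print(sensors.sense())
E
```

```text
scene (array([1.1921, 0.1579, 0.7846]), array([-0.648 , -0.1497, -0.7471]))
thumb 0.75 [313. 186.] [0.4514 0.0731]
bridge 0.71 [298. 188.] [0.4766 0.0379]
nose 0.67 [258. 242.] [ 0.6568 -0.0171]
jaw_pad 0.59 [282. 251.] [0.66   0.0406]
jaw_pad 0.38 [299. 187.] [0.4485 0.036 ]
clamp 0.66 [282. 237.] [0.597  0.0282]
clamp 0.44 [299. 187.] [0.4156 0.0294]
repaired_center 0.69 [238. 188.] [ 0.5115 -0.1095]
repaired_center 0.66 [274. 241.] [0.651  0.0198]
faulty_center 0.68 [425. 224.] [0.5    0.3607]
tray 0.57 [163. 192.] [ 0.5288 -0.3243]
meter 0.66 [346. 310.] [0.7555 0.2057]
meter 0.53 [274. 243.] [0.6183 0.0109]
spool 0.73 [175. 274.] [ 0.7614 -0.1837]
spool 0.16 [158. 190.] [ 0.5238 -0.3402]
driver 0.8 [244. 160.] [ 0.3467 -0.1501]
driver 0.44 [282. 249.] [0.6303 0.0361]
driver 0.33 [425. 222.] [0.4564 0.3724]
top (array([ 0.4336, -0.0023,  1.0262]), array([ 0.1108, -0.0312, -0.9934]))
thumb 0.74 [240. 250.] [0.439  0.0688]
bridge 0.46 [249. 236.] [0.4753 0.0452]
bridge 0.22 [268. 172.] [ 0.6406 -0.0018]
nose 0.89 [272. 170.] [ 0.649  -0.0112]
jaw_mid 0.87 [266. 173.] [0.6488 0.0034
[... 388 characters left out ...]
9 -0.3337]
meter 0.88 [194. 136.] [0.7548 0.2052]
meter 0.7 [129. 232.] [0.4849 0.3747]
spool 0.8 [332. 135.] [ 0.7605 -0.1807]
spool 0.42 [259. 197.] [0.5836 0.024 ]
driver 0.98 [325. 287.] [ 0.342  -0.1564]
{'time': 1.3, 'joint_pos': array([-0.8783,  0.0402,  0.0848,  0.    , -1.6155, -0.3337]), 'qd': array([-0.0016,  0.0005, -0.0015, -0.0006, -0.0011,  0.0012]), 'joint_torque': array([ -0.0001, -36.7927,  34.745 ,   6.9332,  -0.0008,  -0.    ]), 'tool_pos': array([ 0.2107, -0.5618,  0.2313]), 'eef_rot': array([-0.    , -0.1784,  0.984 ,  0.    ]), 'force': array([-0.366 ,  0.5725, -0.3457]), 'torque': array([-0.0295, -0.0115, -0.0741]), 'gripper_force': 0.0, 'opening': 1.0015260083287254}
```

View pics/top0.png

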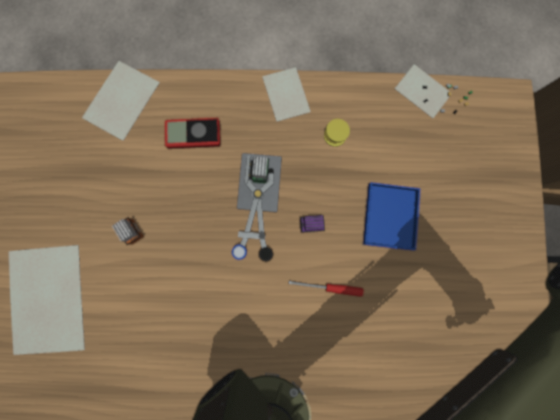

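View pics/scene0.png

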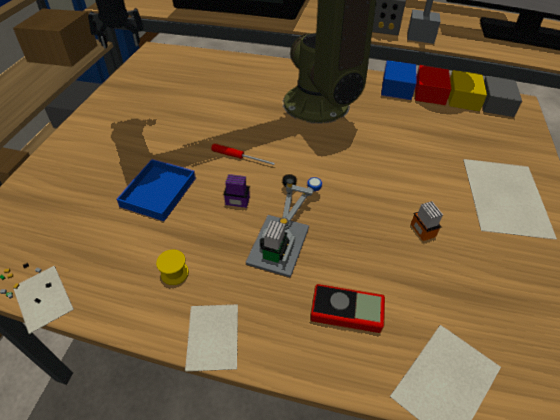

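Run:
```python
from h import *
np.set_printoptions(precision=4,suppress=True)
a=cv2.imread('pics/top0.png')[145:270,225:290];b=cv2.imread('pics/scene0.png')[165:285,235:335]
cv2.imwrite('pics/crop0.png',np.hstack([cv2.resize(a,(310,600),interpolation=2),cv2.resize(b,(480,600),interpolation=2)]))
for c in('top','scene'):
    snap(c)
    for l in('thumb','clamp','repaired_center','faulty_center','tray'):
        for r in nets.trace(c,l)[:2]:
            m=r['region'].astype(np.uint8);ys,xs=np.nonzero(m)
            if len(xs)<5: continue
            print(c,l,round(r['score'],2),len(xs),xs.mean().round(1),ys.mean().round(1),np.round(r['box']),cv2.minAreaRect(np.c_[xs,ys].astype(np.float32)))
```

```text
top thumb 0.95 396 243.9 237.2 [232. 199. 258. 263.] ((248.28750610351562, 231.2005157470703), (15.322402954101562, 62.42530059814453), 24.179105758666992)
top thumb 0.39 3367 391.5 216.3 [363. 180. 416. 250.] ((391.7868957519531, 215.84426879882812), (54.04983901977539, 63.827693939208984), 5.194429397583008)
top clamp 0.97 2444 256.8 201.9 [232. 156. 281. 261.] ((256.42449951171875, 207.305419921875), (40.4787483215332, 105.69279479980469), 5.355824947357178)
top repaired_center 0.86 389 260.0 170.4 [250. 160. 272. 184.] ((259.82177734375, 170.2821807861328), (16.020099639892578, 25.47295379638672), 5.710593223571777)
top repaired_center 0.33 3469 391.6 216.5 [364. 184. 418. 251.] ((391.6446228027344, 216.54776000976562), (55.36682891845703, 65.04402923583984), 4.236394882202148)
top faulty_center 0.85 563 127.4 230.5 [115. 218. 144. 243.] ((127.27201843261719, 230.46633911132812), (27.424976348876953, 22.89013671875), 59.74356460571289)
top faulty_center 0.41 569 250.5 221.4 [232. 170. 273. 262.] ((253.35397338867188, 213.25433349609375), (15.21843433380127, 97.85346984863281), 20
[... 427 characters left out ...]
47.8942985534668, 105.13874816894531), 19.653825759887695)
scene repaired_center 0.65 738 273.1 241.0 [262. 221. 286. 260.] ((273.09735107421875, 240.6837921142578), (21.321226119995117, 39.77511978149414), 17.10272979736328)
scene faulty_center 0.72 860 427.4 221.2 [411. 208. 442. 242.] ((428.076904296875, 221.1153564453125), (35.22346115112305, 31.617910385131836), 56.30992889404297)
scene tray 0.82 2965 156.4 189.2 [119. 158. 195. 221.] ((156.10000610351562, 188.1999969482422), (51.599998474121094, 73.4000015258789), 36.86989974975586)
scene tray 0.27 317 301.5 198.4 [256. 172. 322. 244.] ((290.0853576660156, 212.76829528808594), (14.211812019348145, 87.92582702636719), 38.65980911254883)
```

View pics/crop0.png

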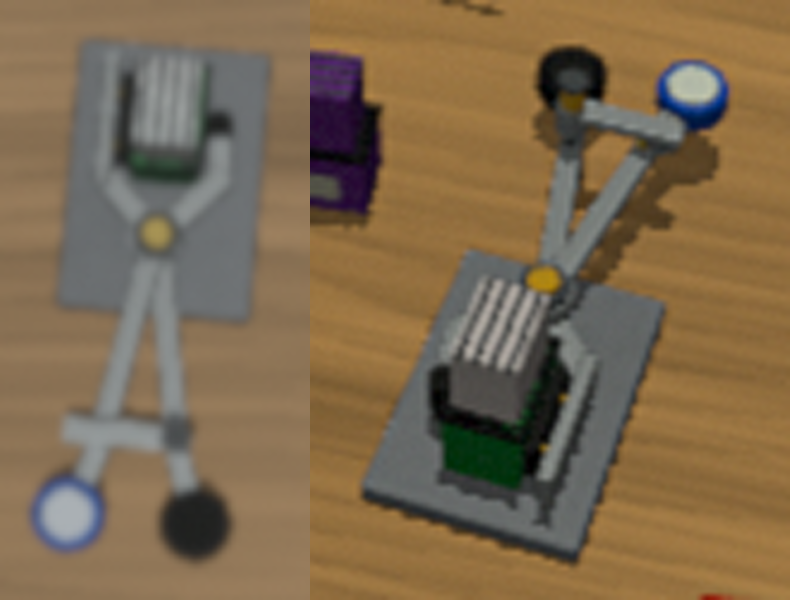

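```bash
cat > fit.py <<'E'
from h import *
from scipy.optimize import least_squares
np.set_printoptions(precision=4,suppress=True)
def W(p,q): 
    c,s=np.cos(p[2]),np.sin(p[2]); return np.array([p[0]+c*q[0]-s*q[1],p[1]+s*q[0]+c*q[1],q[2]])
if __name__=='__main__':
    M=[(.115,.055,.012),(.115,-.055,.012),(-.04,-.055,.012),(-.04,.055,.012),(-.155,-.034,.038)]
    T=np.array([(241.8,152.9),(281.8,156.5),(277,211.7),(237,208.1),(265.9,254)])
    # scene: far-left=(-.04,-.055) etc.
    S=np.array([(290.8,277),(246.5,263.4),(268.3,215),(308.75,225.6),(289.2,178)])
    f=lambda p,cs=(('top',T),('scene',S)):np.concatenate([(proj(c,[W(p,m) for m in M])-X).ravel() for c,X in cs])
    for cs in [(('top',T),),(('scene',S),),(('top',T),('scene',S))]:
        r=least_squares(lambda p:f(p,cs),[.58,.02,0],loss='soft_l1');print(r.x,r.fun.reshape(-1,2))
    p=r.x
    inv=lambda w:np.array([[np.cos(p[2]),np.sin(p[2])],[-np.sin(p[2]),np.cos(p[2])]])@(w[:2]-p[:2])
    for c,px in (('top',(239.3,251.9)),('scene',(314.8,181.6))):
        w=at(c,px,.048);print('thumb',w,inv(w),np.linalg.norm(inv(w)))
    for n,z in(('nose',.043),('jaw_mid',.012),('repaired_center',.052),('jaw_pad',.032)):
        snap('top'); r=nets.mark_of('top',n)
        for q in r[:2]: print(n,q['score'],inv(at('top',q['pixel'],z)))
    # green module top: heat sink crop corners
    for px in((135,58),(205,58),(203,150),(136,152)): print('hs',inv(at('top',(225+px[0]/4.77,145+px[1]/4.8),.092)))
E
python3 fit.py
```

```text
[ 0.5855  0.0248 -0.0773] [[ 0.0342 -0.4799]
 [ 0.1238 -0.6705]
 [ 0.3326  0.2603]
 [-0.5107  0.4485]
 [-0.0097  0.2832]]
[ 0.5898  0.0289 -0.0698] [[ 0.6526 -0.5713]
 [-1.042  -0.0977]
 [-0.6419 -0.1261]
 [ 0.8792  0.0282]
 [ 0.0454  1.4144]]
[ 0.5868  0.0266 -0.0728] [[-0.8413 -0.8868]
 [-0.7414 -1.2534]
 [-0.2921 -0.3207]
 [-1.1465  0.0481]
 [-0.4629 -0.2729]
 [-0.2102 -1.8556]
 [-1.7225 -1.4368]
 [-1.1371 -1.1787]
 [ 0.24   -0.9753]
 [-0.358   0.5355]]
thumb [0.4342 0.0708 0.048 ] [-0.1555  0.033 ] 0.15894724004968874
thumb [0.4338 0.0743 0.048 ] [-0.1561  0.0364] 0.16026254225915043
nose 0.84 [ 0.0606 -0.0317]
nose 0.61 [ 0.0526 -0.016 ]
jaw_mid 0.57 [ 0.0573 -0.0118]
repaired_center 0.84 [-0.069  -0.1448]
repaired_center 0.83 [0.0622 0.0039]
jaw_pad 0.71 [ 0.0635 -0.0187]
jaw_pad 0.63 [0.0671 0.0214]
hs [0.0835 0.0154]
hs [ 0.0866 -0.0213]
hs [ 0.0375 -0.0242]
hs [0.0336 0.0107]
```

```bash
cat > go.py <<'E'
from h import *
from scipy.spatial.transform import Rotation as Ro
def go(x,y,z,yang=None):
    "prints tool-frame cm (after yaw turn) and turn about tool z"
    s=sensors.sense();q=s['eef_rot'];R=Ro.from_quat([q[1],q[2],q[3],q[0]]).as_matrix()
    a=np.arctan2(R[1,1],R[0,1]); t=0 if yang is None else (yang-a+np.pi/2)%np.pi-np.pi/2
    b=a+t; yv=np.array([np.cos(b),np.sin(b),0]);xv=np.cross(yv,[0,0,-1])
    d=(np.array([x,y,z])-s['tool_pos'])*100
    tv=R.T@[0,0,-1]
    print('after turn tool-z',round(-t,3),'shift cm',round(d@xv,2),round(d@yv,2),round(-d[2],2),'| yang',round(a,3),'tilt',np.round(np.cross([0,0,1],tv)[:2],3),'t',s['time'],'F',np.round(s['force'],1),'open',round(s['opening'],3),'j6',np.round(s['joint_pos'],2)[5],np.round(s['tool_pos'],4))
if __name__=='__main__':
    import sys; go(*map(float,sys.argv[1:]))
E
python3 go.py .434 .0725 .15 1.498
python3 -m inch '[[[0,0,0,0,0,0.108,1],[0,0,0,0,0,0.108,1],[0,0,0,0,0,0.108,1],[0,0,0,0,0,0.107,1],[0,0,0,0,0,0,1]]]' 30
python3 go.py .434 .0725 .15 1.498
```

```text
after turn tool-z 0.432 shift cm -17.66 64.88 8.12 | yang 1.93 tilt [ 0. -0.] t 2.3 F [ 0.8 -0.2 -0.3] open 1.0 j6 -0.33 [ 0.2107 -0.5618  0.2312]
time: 2.72
tool_pos: [0.2107, -0.5618, 0.2313]
eef_rot: [-0.0, 0.038, 0.999, 0.0]
force: [0.0, 0.8, -0.7]
opening: 0.302
gripper_force: 0.0
after turn tool-z -0.003 shift cm -17.66 64.88 8.13 | yang 1.495 tilt [ 0. -0.] t 2.7167 F [ 0.   0.8 -0.7] open 0.302 j6 -0.77 [ 0.2107 -0.5618  0.2313]
```

```bash
python3 -m inch '[[[-0.88,3.24,0.4,0,0,0,1],[-0.88,3.24,0.4,0,0,0,1],[-0.88,3.24,0.4,0,0,0,1],[-0.88,3.24,0.4,0,0,0,1],[-0.88,3.24,0.4,0,0,0,1],[-0.88,3.24,0.4,0,0,0,1],[-0.88,3.24,0.4,0,0,0,1],[-0.88,3.24,0.4,0,0,0,1],[-0.88,3.24,0.4,0,0,0,1],[-0.88,3.24,0.4,0,0,0,1],[-0.88,3.24,0.4,0,0,0,1],[-0.88,3.24,0.4,0,0,0,1],[-0.88,3.24,0.4,0,0,0,1],[-0.88,3.24,0.4,0,0,0,1],[-0.88,3.24,0.4,0,0,0,1],[-0.88,3.24,0.4,0,0,0,1],[-0.88,3.24,0.4,0,0,0,1],[-0.88,3.24,0.4,0,0,0,1],[-0.88,3.24,0.4,0,0,0,1],[-0.88,3.24,0.4,0,0,0,1]]]'
python3 go.py .434 .0725 .055 1.498
```

```text
time: 4.38
tool_pos: [0.4332, 0.0738, 0.1515]
eef_rot: [0.0, 0.034, 0.999, 0.0]
force: [0.9, -0.5, 0.2]
opening: 0.004
gripper_force: 0.0
after turn tool-z 0.005 shift cm -0.09 -0.12 9.65 | yang 1.503 tilt [0.001 0.001] t 4.3833 F [ 0.9 -0.5  0.2] open 0.004 j6 -2.27 [0.4332 0.0738 0.1515]
```

```bash
python3 -m inch '[[[-0.09,-0.12,2.5,0,0,0,1],[0,0,2.5,0,0,0,1],[0,0,2.5,0,0,0,1],[0,0,2.0,0,0,0,1],[0,0,0.3,0,0,0,1],[0,0,0.3,0,0,0,1],[0,0,0.3,0,0,0,1],[0,0,0.3,0,0,0,1],[0,0,0,0,0,0,1]]]'
python3 go.py .434 .0725 .036 1.498
```

```text
time: 5.13
tool_pos: [0.4345, 0.0709, 0.0457]
eef_rot: [0.001, 0.036, 0.999, 0.001]
force: [-2.1, -0.6, 1.8]
opening: 0.003
gripper_force: 1.2
after turn tool-z 0.001 shift cm 0.07 0.16 0.97 | yang 1.499 tilt [0.001 0.002] t 5.1333 F [-2.1 -0.6  1.8] open 0.003 j6 -2.27 [0.4345 0.0709 0.0457]
```

```bash
python3 -m inch '[[[0,0,0.3,0,0,0,1],[0,0,0.3,0,0,0,1],[0,0,0.3,0,0,0,1],[0,0,0.25,0,0,0,1],[0,0,0,0,0,0,1],[0,0,0,0,0,0,1]]]'
python3 go.py .434 .0725 .036
python3 -m inch '[[[-0.11,0.48,0,0,0,0,1],[-0.12,0.48,0,0,0,0,1],[-0.14,0.48,0,0,0,0,1],[-0.16,0.47,0,0,0,0,1],[-0.18,0.47,0,0,0,0,1],[-0.2,0.45,0,0,0,0,1],[-0.21,0.45,0,0,0,0,1],[-0.22,0.44,0,0,0,0,1],[0,0,0,0,0,0,1],[0,0,0,0,0,0,1]]]'
python3 - <<'E'
from h import *
a=snap('top','top1.png')[145:270,225:290];b=snap('scene','scene1.png')[165:285,235:335]
cv2.imwrite('pics/crop1.png',np.hstack([cv2.resize(a,(310,600),interpolation=2),cv2.resize(b,(480,600),interpolation=2)])[:,:,::-1])
E
```

```text
time: 5.63
tool_pos: [0.4348, 0.0712, 0.0337]
eef_rot: [0.001, 0.036, 0.999, 0.001]
force: [1.3, 3.4, 6.7]
opening: 0.004
gripper_force: 2.8
after turn tool-z 0 shift cm 0.09 0.12 -0.23 | yang 1.499 tilt [0.001 0.003] t 5.6333 F [1.3 3.4 6.7] open 0.004 j6 -2.27 [0.4348 0.0712 0.0337]
time: 6.47
tool_pos: [0.4503, 0.1069, 0.0333]
eef_rot: [0.0, 0.036, 0.999, -0.0]
force: [-0.3, -0.3, 6.0]
opening: 0.002
gripper_force: 2.9
```

View pics/crop1.png

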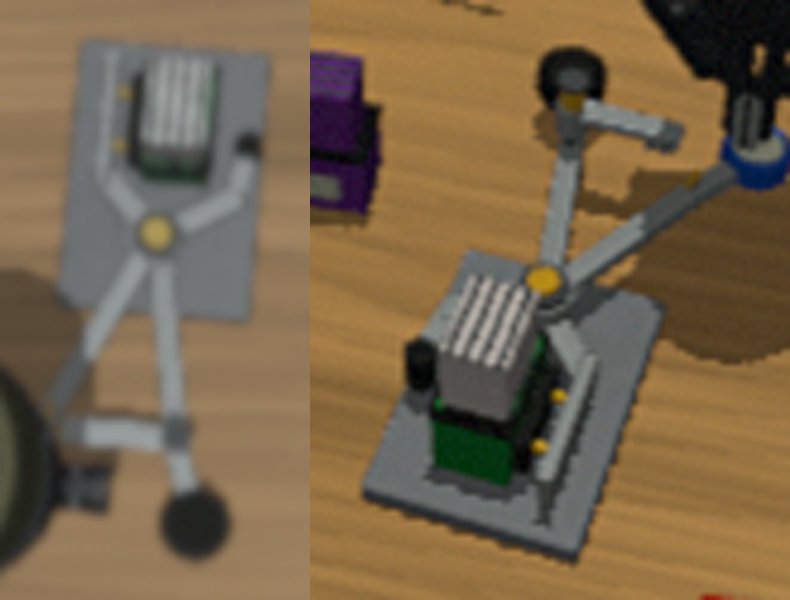

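```bash
python3 -m inch '[[[0,0,-0.8,0,0,0,1],[0,0,-2,0,0,0,1],[0,0,-3,0,0,0,-1],[0,0,-3,0,0,0,-1],[0,0,-3,0,0,0,-1],[0,0,-3,0,0,0,-1]]]'
python3 - <<'E'
from h import *
np.set_printoptions(precision=4,suppress=True)
p=(.5868,.0266,-.073)
inv=lambda w:np.array([[np.cos(p[2]),np.sin(p[2])],[-np.sin(p[2]),np.cos(p[2])]])@(w[:2]-p[:2])
for c in('top','scene'):
    im=snap(c,c+'2.png')
    for n,z in(('repaired_center',.052),('thumb',.048),('nose',.043),('jaw_mid',.012),('jaw_pad',.032)):
        for q in nets.mark_of(c,n)[:2]: w=at(c,q['pixel'],z);print(c,n,round(q['score'],2),np.round(q['pixel'],1),w,inv(w))
    # bright heat sink pixels
    x0,y0=(250,152) if c=='top' else (258,218)
    for r in nets.trace(c,'repaired_center')[:2]:
        ys,xs=np.nonzero(r['region']);print('trace',r['score'],r['box'],len(xs))
a=cv2.imread('pics/top2.png')[145:270,225:290];b=cv2.imread('pics/scene2.png')[165:285,235:335]
cv2.imwrite('pics/crop2.png',np.hstack([cv2.resize(a,(310,600),interpolation=2),cv2.resize(b,(480,600),interpolation=2)]))
E
```

```text
time: 7.07
tool_pos: [0.449, 0.106, 0.1816]
eef_rot: [-0.001, 0.036, 0.999, -0.001]
force: [0.8, 0.7, 0.5]
opening: 0.565
gripper_force: 0.0
top repaired_center 0.92 [259.4 170.5] [0.6457 0.0212 0.052 ] [ 0.0591 -0.001 ]
top repaired_center 0.89 [312.8 222.1] [ 0.5114 -0.1177  0.052 ] [-0.0647 -0.1494]
top thumb 0.76 [217.1 233.6] [0.4806 0.1285 0.048 ] [-0.1133  0.0939]
top nose 0.75 [278.2 180.7] [ 0.6208 -0.0282  0.043 ] [ 0.0379 -0.0522]
top jaw_mid 0.75 [264.4 170.5] [0.6545 0.0086 0.012 ] [ 0.0689 -0.013 ]
top jaw_pad 0.64 [254.6 169.4] [0.6529 0.0345 0.032 ] [0.0654 0.0127]
trace 0.77 [252.5, 160.0, 272.8, 182.7] 412
scene repaired_center 0.71 [270.2 240.1] [0.6514 0.0116 0.052 ] [ 0.0655 -0.0102]
scene thumb 0.75 [337.8 197.4] [0.475 0.141 0.048] [-0.1198  0.106 ]
scene nose 0.64 [251.3 234.5] [ 0.6401 -0.0369  0.043 ] [ 0.0578 -0.0595]
scene nose 0.34 [274.7 243.8] [0.6524 0.0225 0.043 ] [0.0657 0.0007]
scene jaw_mid 0.81 [267.1 246.4] [0.6418 0.0014 0.012 ] [ 0.0567 -0.0212]
scene jaw_pad 0.42 [280.1 251.5] [0.6625 0.0379 0.032 ] [0.0746 0.0168]
trace 0.87 [226.8, 172.2, 251.3, 204.8] 717
trace 0.57 [262.5, 222.0, 284.1, 257.7] 689
```

View pics/crop2.png

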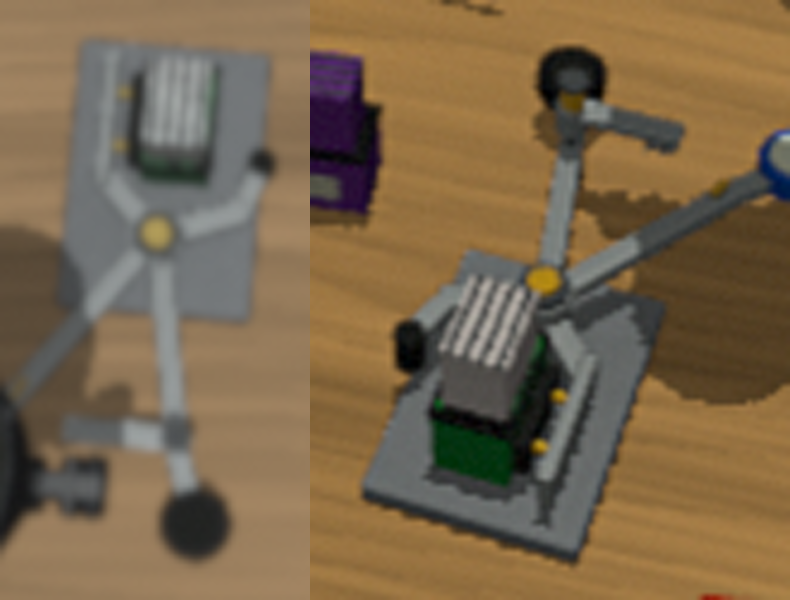

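```bash
python3 - <<'E'
from h import *
np.set_printoptions(precision=4,suppress=True)
p=(.5868,.0266,-.073)
inv=lambda w:np.array([[np.cos(p[2]),np.sin(p[2])],[-np.sin(p[2]),np.cos(p[2])]])@(w[:2]-p[:2])
T=[(225+x/4.77,145+y/4.8) for x,y in((150,56),(217,58),(212,148),(143,146))]
S=[(235+(x-310)/4.8,165+y/5) for x,y in((475,278),(540,295),(502,365),(438,350))]
for c,X in(('top',T),('scene',S)):
    w=np.array([at(c,x,.092) for x in X]);print(c,w[:,:2],w.mean(0),inv(w.mean(0)))
E
python3 go.py .65 .018 .18 1.498
```

```text
top [[ 0.6724  0.0281]
 [ 0.6717 -0.0073]
 [ 0.6236 -0.005 ]
 [ 0.6244  0.0312]] [0.648  0.0118 0.092 ] [ 0.0621 -0.0103]
scene [[ 0.6284  0.0037]
 [ 0.6303  0.0354]
 [ 0.6728  0.0282]
 [ 0.6721 -0.0019]] [0.6509 0.0164 0.092 ] [ 0.0647 -0.0055]
after turn tool-z 0.001 shift cm -20.62 -7.39 0.05 | yang 1.499 tilt [-0. -0.] t 7.7667 F [ 0.4 -0.3 -0.1] open 0.996 j6 -2.31 [0.4498 0.1067 0.1805]
```

```bash
python3 -m inch '[[[-2.58,-0.98,0,0,0,0,-1],[-2.58,-0.98,0,0,0,0,-1],[-2.58,-0.98,0,0,0,0,-1],[-2.58,-0.98,0,0,0,0,-1],[-2.58,-0.98,0,0,0,0,-1],[-2.58,-0.98,0,0,0,0,-1],[-2.58,-0.98,0,0,0,0,-1],[-2.58,-0.98,0,0,0,0,-1],[0,0,0,0,0,0,-1],[0,0,0,0,0,0,-1]]]' 30
python3 go.py .65 .014 .06 1.498
```

```text
time: 8.6
tool_pos: [0.6505, 0.0129, 0.1788]
eef_rot: [-0.001, 0.037, 0.999, -0.0]
force: [-0.4, -0.4, -1.0]
opening: 0.994
gripper_force: 0.0
after turn tool-z -0.001 shift cm 0.06 0.11 11.88 | yang 1.497 tilt [-0.001 -0.003] t 8.6 F [-0.4 -0.4 -1. ] open 0.994 j6 -1.97 [0.6505 0.0129 0.1788]
```

```bash
python3 -m inch '[[[0,0,2.4,0,0,0,-1],[0,0,2.4,0,0,0,-1],[0,0,2.4,0,0,0,-1],[0,0,2,0,0,0,-1],[0,0,1.4,0,0,0,-1],[0,0,1.2,0,0,0,-1],[0,0,0,0,0,0,-1],[0,0,0,0,0,0,0.5],[0,0,0,0,0,0,0.5],[0,0,0,0,0,0,1],[0,0,0,0,0,0,1],[0,0,0,0,0,0,1],[0,0,0,0,0,0,1]]]' 35
python3 go.py .65 .014 .15 1.498
```

```text
time: 9.68
tool_pos: [0.6507, 0.0138, 0.064]
eef_rot: [0.001, 0.036, 0.999, 0.0]
force: [-0.7, 2.2, 2.9]
opening: 0.368
gripper_force: 38.5
after turn tool-z 0.001 shift cm 0.07 0.01 -8.6 | yang 1.499 tilt [0.001 0.002] t 9.6833 F [-0.7  2.2  2.9] open 0.368 j6 -1.97 [0.6507 0.0138 0.064 ]
```

```bash
python3 -m inch '[[[0,0,-0.5,0,0,0,1],[0,0,-1,0,0,0,1],[0,0,-2,0,0,0,1],[0,0,-2.5,0,0,0,1],[0,0,-2.5,0,0,0,1],[0,0,-2,0,0,0,1],[0,0,0,0,0,0,1]]]'
python3 go.py .531 -.33 .165 1.498
```

```text
time: 10.27
tool_pos: [0.6519, 0.0134, 0.174]
eef_rot: [0.004, 0.036, 0.999, 0.0]
force: [1.0, -0.6, -1.8]
opening: 0.365
gripper_force: 37.9
after turn tool-z 0.001 shift cm 9.56 -35.13 0.9 | yang 1.499 tilt [0.001 0.008] t 10.2667 F [ 1.  -0.6 -1.8] open 0.365 j6 -1.97 [0.6519 0.0134 0.174 ]
```

```bash
python3 -m inch '[[[0.3,-1.2,0,0,0,0,1],[0.6,-2.4,0,0,0,0,1],[0.72,-2.6,0,0,0,0,1],[0.72,-2.6,0,0,0,0,1],[0.72,-2.6,0,0,0,0,1],[0.72,-2.6,0,0,0,0,1],[0.72,-2.6,0,0,0,0,1],[0.72,-2.6,0,0,0,0,1],[0.72,-2.6,0,0,0,0,1],[0.72,-2.6,0,0,0,0,1],[0.72,-2.6,0,0,0,0,1],[0.72,-2.6,0,0,0,0,1],[0.7,-2.4,0,0,0,0,1],[0.5,-2,0,0,0,0,1],[0.3,-1.3,0,0,0,0,1],[0.14,-0.4,0,0,0,0,1],[0,0,0,0,0,0,1]]]'
python3 go.py .531 -.33 .06 1.498
python3 - <<'E'
from h import *
for c in('top','scene'):
    snap(c,c+'3.png')
    for n,z in(('tray',0),('repaired_center',.15)):
        for q in nets.mark_of(c,n)[:2]:print(c,n,round(q['score'],2),np.round(q['pixel']),at(c,q['pixel'],z))
E
```

```text
time: 11.68
tool_pos: [0.5262, -0.336, 0.1665]
eef_rot: [-0.001, 0.037, 0.999, 0.0]
force: [0.3, 0.6, -4.6]
opening: 0.367
gripper_force: 37.7
after turn tool-z -0.001 shift cm -0.43 0.64 10.65 | yang 1.497 tilt [ 0.001 -0.002] t 11.6833 F [ 0.3  0.6 -4.6] open 0.367 j6 -1.4 [ 0.5262 -0.336   0.1665]
top tray 0.96 [389. 216.] [ 0.53288107 -0.33404135  0.        ]
top repaired_center 0.9 [313. 222.] [ 0.50311595 -0.10655098  0.15      ]
top repaired_center 0.76 [408. 217.] [ 0.51719802 -0.33338486  0.15      ]
scene tray 0.89 [159. 190.] [ 0.52370699 -0.33812247  0.        ]
scene repaired_center 0.85 [148. 150.] [ 0.53289834 -0.33111293  0.15      ]
scene repaired_center 0.72 [240. 187.] [ 0.59858956 -0.07087217  0.15      ]
```

View pics/scene3.png

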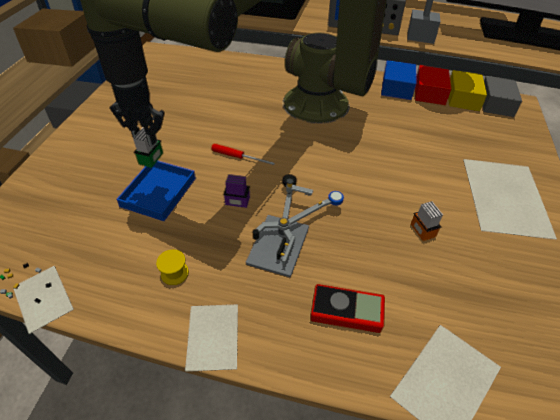

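```bash
python3 -m inch '[[[-0.2,0.3,1.5,0,0,0,1],[-0.2,0.3,2,0,0,0,1],[0,0,2,0,0,0,1],[0,0,2,0,0,0,1],[0,0,1.5,0,0,0,1],[0,0,0.8,0,0,0,1],[0,0,0.4,0,0,0,1],[0,0,0.2,0,0,0,1],[0,0,0.2,0,0,0,1],[0,0,0.1,0,0,0,1],[0,0,0,0,0,0,1],[0,0,0,0,0,0,1]]]'
python3 go.py .531 -.33 .057 1.498
```

```text
time: 12.98
tool_pos: [0.5319, -0.3298, 0.0615]
eef_rot: [0.001, 0.036, 0.999, -0.0]
force: [-0.8, -0.3, -2.9]
opening: 0.366
gripper_force: 37.7
after turn tool-z 0.001 shift cm 0.09 -0.02 0.45 | yang 1.499 tilt [-0.     0.001] t 12.9833 F [-0.8 -0.3 -2.9] open 0.366 j6 -1.41 [ 0.5319 -0.3298  0.0615]
```

```bash
python3 -m inch '[[[0,0,0.15,0,0,0,1],[0,0,0.15,0,0,0,1],[0,0,0.1,0,0,0,1],[0,0,0.1,0,0,0,1],[0,0,0,0,0,0,1],[0,0,0,0,0,0,1]]]'
python3 go.py .531 -.33 .057 1.498
```

```text
time: 13.48
tool_pos: [0.5317, -0.3297, 0.057]
eef_rot: [0.0, 0.036, 0.999, -0.0]
force: [-4.2, 3.6, 5.2]
opening: 0.369
gripper_force: 38.9
after turn tool-z 0.001 shift cm 0.07 -0.03 0.0 | yang 1.499 tilt [-0.     0.001] t 13.4833 F [-4.2  3.6  5.2] open 0.369 j6 -1.41 [ 0.5317 -0.3297  0.057 ]
```

```bash
python3 -m inch '[[[0,0,0,0,0,0,0],[0,0,0,0,0,0,-0.5],[0,0,0,0,0,0,-1],[0,0,0,0,0,0,-1],[0,0,0,0,0,0,-1],[0,0,-1,0,0,0,-1],[0,0,-2.5,0,0,0,-1],[0,0,-3,0,0,0,-1],[0,0,-3,0,0,0,-1],[0,0,-3,0,0,0,-1]]]'
python3 - <<'E'
from h import *
im=cv2.imread('pics/top0.png')[210:255,105:150];b=cv2.imread('pics/scene0.png')[195:250,400:455]
a=snap('top','top4.png')[180:255,360:425,::-1];d=snap('scene','scene4.png')[150:225,115:200,::-1]
r=lambda x:cv2.resize(x,(390,290),interpolation=2)
cv2.imwrite('pics/crop4.png',np.vstack([np.hstack([r(im),r(b)]),np.hstack([r(a),r(d)])]))
E
```

```text
time: 14.32
tool_pos: [0.5314, -0.3298, 0.1831]
eef_rot: [0.0, 0.036, 0.999, -0.0]
force: [0.9, 0.0, 0.1]
opening: 0.997
gripper_force: 0.0
```

View pics/crop4.png

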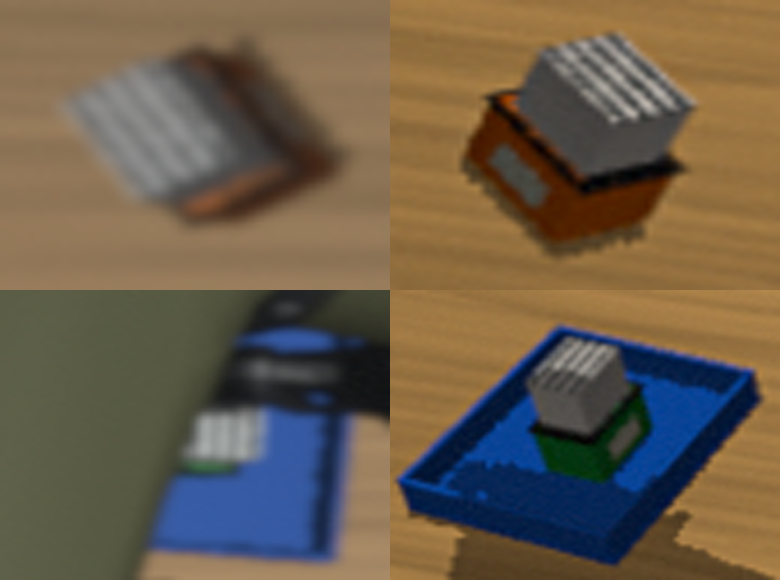

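```bash
cat > or.py <<'E'
from h import *
np.set_printoptions(precision=4,suppress=True)
T=[(105+x/8.67,210+y/6.44) for x,y in((62,103),(150,52),(232,160),(143,205))]
S=[(400+(x-390)/7.09,195+y/5.27) for x,y in((545,43),(615,33),(695,103),(622,124))]
SB=[(400+(x-390)/7.09,195+y/5.27) for x,y in((465,165),(555,243),(668,198))]
for c,X,z in(('top',T,.08),('scene',S,.08),('scene',SB,0.0)):
    w=np.array([at(c,x,z)[:2] for x in X]);e=np.diff(w,axis=0)
    print(c,w,'mean',w.mean(0),'edges',np.linalg.norm(e,axis=1),'ang',np.arctan2(e[:,1],e[:,0]))
E
python3 or.py; python3 go.py .49 .36 .2 1.498
```

```text
top [[0.4961 0.3883]
 [0.5162 0.3634]
 [0.4744 0.3375]
 [0.4567 0.3628]] mean [0.4858 0.363 ] edges [0.032  0.0492 0.0308] ang [-0.8924 -2.587   2.1808]
scene [[0.473  0.3424]
 [0.4602 0.3662]
 [0.4976 0.3925]
 [0.5166 0.368 ]] mean [0.4869 0.3673] edges [0.027  0.0456 0.031 ] ang [ 2.0613  0.6129 -0.9087]
scene [[0.4814 0.3354]
 [0.5218 0.3679]
 [0.4839 0.4078]] mean [0.4957 0.3704] edges [0.0519 0.0551] ang [0.6773 2.3304]
after turn tool-z 0.001 shift cm 9.37 68.63 -1.12 | yang 1.499 tilt [-0.005  0.01 ] t 14.4167 F [-0.3  0.5 -0.3] open 1.0 j6 -1.41 [ 0.5336 -0.3313  0.1888]
```

```bash
python3 -m inch '[[[0.51,3.64,0,0,0,0,-1],[0.51,3.64,0,0,0,0,-1],[0.51,3.64,0,0,0,0,-1],[0.51,3.64,0,0,0,0,-1],[0.51,3.64,0,0,0,0,-1],[0.51,3.64,0,0,0,0,-1],[0.51,3.64,0,0,0,0,-1],[0.51,3.64,0,0,0,0,-1],[0.51,3.64,0,0,0,0,-1],[0.51,3.64,0,0,0,0,-1],[0.51,3.64,0,0,0,0,-1],[0.51,3.64,0,0,0,0,-1],[0.51,3.64,0,0,0,0,-1],[0.51,3.64,0,0,0,0,-1],[0.51,3.64,0,0,0,0,-1],[0.51,3.64,0,0,0,0,-1],[0.51,3.64,0,0,0,0,-1],[0.51,3.64,0,0,0,0,-1],[0.51,3.6,0,0,0,0,-1]]]'
python3 -m inch '[[[0,0,0,0,0,-0.113,-1],[0,0,0,0,0,-0.113,-1],[0,0,0,0,0,-0.113,-1],[0,0,0,0,0,-0.113,-1],[0,0,0,0,0,-0.113,-1],[0,0,0,0,0,-0.113,-1],[0,0,0,0,0,0,-1]]]'
python3 go.py .4865 .365 .052 2.18
```

```text
time: 16.0
tool_pos: [0.4844, 0.3686, 0.1817]
eef_rot: [0.0, 0.036, 0.999, 0.0]
force: [0.7, -0.8, -0.0]
opening: 0.999
gripper_force: 0.0
time: 16.58
tool_pos: [0.4849, 0.3667, 0.1814]
eef_rot: [0.0, -0.3, 0.954, 0.0]
force: [-0.2, -0.0, -0.4]
opening: 1.003
gripper_force: 0.0
after turn tool-z 0.001 shift cm -0.03 -0.23 12.94 | yang 2.181 tilt [0.    0.001] t 16.5833 F [-0.2 -0.  -0.4] open 1.003 j6 -1.94 [0.4849 0.3667 0.1814]
```

```bash
python3 -m inch '[[[-0.03,-0.2,2.5,0,0,0,-1],[0,0,2.5,0,0,0,-1],[0,0,2.5,0,0,0,-1],[0,0,2.2,0,0,0,-1],[0,0,1.6,0,0,0,-1],[0,0,1.1,0,0,0,-1],[0,0,0.5,0,0,0,-1],[0,0,0,0,0,0,-1],[0,0,0,0,0,0,0.5],[0,0,0,0,0,0,0.5],[0,0,0,0,0,0,1],[0,0,0,0,0,0,1],[0,0,0,0,0,0,1],[0,0,0,0,0,0,1]]]' 35
python3 go.py .4865 .365 .052 2.18
```

```text
time: 17.75
tool_pos: [0.4866, 0.3655, 0.0528]
eef_rot: [0.001, -0.298, 0.954, 0.0]
force: [0.3, -0.5, 3.2]
opening: 0.367
gripper_force: 35.5
after turn tool-z -0.003 shift cm 0.03 -0.03 0.08 | yang 2.177 tilt [0.    0.001] t 17.75 F [ 0.3 -0.5  3.2] open 0.367 j6 -1.94 [0.4866 0.3655 0.0528]
```

```bash
python3 -m inch '[[[0,0,-0.5,0,0,0,1],[0,0,-1.2,0,0,0,1],[0,0,-2.2,0,0,0,1],[0,0,-2.5,0,0,0,1],[0,0,-2.5,0,0,0,1],[0,0,-2.2,0,0,0.113,1],[0,0,-0.8,0,0,0.113,1],[0,0,0,0,0,0.113,1],[0,0,0,0,0,0.113,1],[0,0,0,0,0,0.113,1],[0,0,0,0,0,0.113,1],[0,0,0,0,0,0,1]]]'
python3 go.py .649 .006 .17 1.498
```

```text
time: 18.75
tool_pos: [0.4858, 0.3651, 0.1708]
eef_rot: [-0.0, 0.038, 0.999, -0.0]
force: [-0.6, 0.6, -3.9]
opening: 0.37
gripper_force: 35.1
after turn tool-z -0.003 shift cm -18.89 -34.62 0.08 | yang 1.495 tilt [-0.    -0.001] t 18.75 F [-0.6  0.6 -3.9] open 0.37 j6 -2.62 [0.4858 0.3651 0.1708]
```

```bash
python3 -m inch '[[[-0.6,-1.1,0,0,0,0,1],[-1.1,-2,0,0,0,0,1],[-1.36,-2.5,0,0,0,0,1],[-1.36,-2.5,0,0,0,0,1],[-1.36,-2.5,0,0,0,0,1],[-1.36,-2.5,0,0,0,0,1],[-1.36,-2.5,0,0,0,0,1],[-1.36,-2.5,0,0,0,0,1],[-1.36,-2.5,0,0,0,0,1],[-1.36,-2.5,0,0,0,0,1],[-1.36,-2.5,0,0,0,0,1],[-1.36,-2.5,0,0,0,0,1],[-1.36,-2.5,0,0,0,0,1],[-1.2,-2.2,0,0,0,0,1],[-0.7,-1.3,0,0,0,0,1],[-0.3,-0.5,0,0,0,0,1],[0,0,0,0,0,0,1],[0,0,0,0,0,0,1]]]'
python3 go.py .649 .006 .067 1.498
python3 - <<'E'
from h import *
t=sensors.sense()['tool_pos'];z=t[2]-.0128
for c in('top','scene'):
    snap(c,c+'5.png')
    for q in nets.mark_of(c,'faulty_center')[:2]:print(c,round(q['score'],2),np.round(q['pixel']),at(c,q['pixel'],z))
a=cv2.imread('pics/scene5.png')[130:290,200:360]
cv2.imwrite('pics/crop5.png',cv2.resize(a,(600,600),interpolation=2))
E
```

```text
time: 20.25
tool_pos: [0.6491, 0.0068, 0.1705]
eef_rot: [-0.0, 0.036, 0.999, 0.0]
force: [-0.1, 0.7, -4.1]
opening: 0.363
gripper_force: 35.3
after turn tool-z 0.002 shift cm 0.0 -0.08 10.35 | yang 1.5 tilt [ 0.    -0.001] t 20.25 F [-0.1  0.7 -4.1] open 0.363 j6 -1.96 [0.6491 0.0068 0.1705]
top 0.61 [265. 160.] [0.6473357  0.00633288 0.15773219]
scene 0.92 [266. 211.] [0.65922333 0.00550298 0.15773219]
```

View pics/crop5.png

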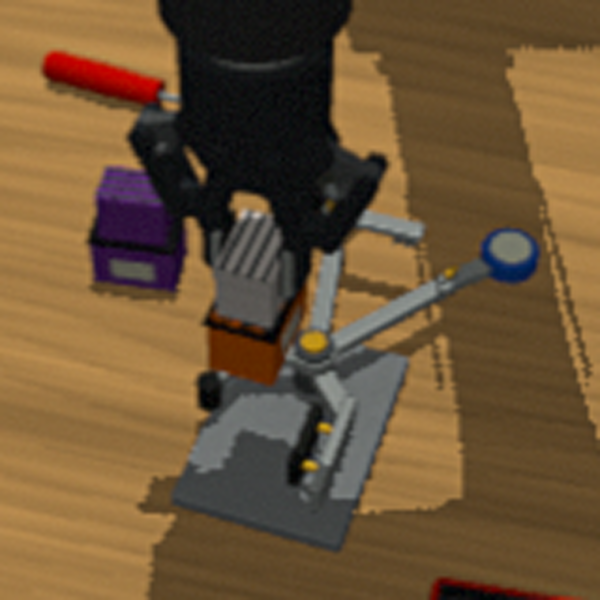

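```bash
python3 -m inch '[[[0,-0.08,1.5,0,0,0,1],[0,0,2.2,0,0,0,1],[0,0,2.2,0,0,0,1],[0,0,1.8,0,0,0,1],[0,0,1.2,0,0,0,1],[0,0,0.6,0,0,0,1],[0,0,0.3,0,0,0,1],[0,0,0.2,0,0,0,1],[0,0,0,0,0,0,1],[0,0,0,0,0,0,1]]]'
python3 go.py .649 .006 .0645 1.498
```

```text
time: 21.28
tool_pos: [0.6499, 0.0058, 0.0721]
eef_rot: [0.001, 0.036, 0.999, 0.0]
force: [0.1, -0.1, -4.6]
opening: 0.366
gripper_force: 35.3
after turn tool-z 0.001 shift cm 0.09 0.01 0.76 | yang 1.499 tilt [0.    0.002] t 21.2833 F [ 0.1 -0.1 -4.6] open 0.366 j6 -1.96 [0.6499 0.0058 0.0721]
```

```bash
python3 -m inch '[[[0,0,0.25,0,0,0,1],[0,0,0.2,0,0,0,1],[0,0,0.15,0,0,0,1],[0,0,0.1,0,0,0,1],[0,0,0.05,0,0,0,1],[0,0,0,0,0,0,1],[0,0,0,0,0,0,1]]]'
python3 go.py .649 .006 .0645 1.498
```

```text
time: 21.87
tool_pos: [0.6495, 0.0056, 0.0648]
eef_rot: [0.001, 0.036, 0.999, -0.0]
force: [-5.3, 0.4, 5.5]
opening: 0.37
gripper_force: 36.1
after turn tool-z 0.001 shift cm 0.05 0.03 0.03 | yang 1.499 tilt [-0.     0.001] t 21.8667 F [-5.3  0.4  5.5] open 0.37 j6 -1.96 [0.6495 0.0056 0.0648]
```

```bash
python3 -m inch '[[[0,0,0,0,0,0,0],[0,0,0,0,0,0,-0.5],[0,0,0,0,0,0,-1],[0,0,0,0,0,0,-1],[0,0,0,0,0,0,-1],[0,0,-1,0,0,0,-1],[0,0,-2.5,0,0,0,-1],[0,0,-3,0,0,0,-1],[0,0,-3,0,0,0,-1],[0,0,-1,0,0,0,1],[0,0,0,0,0,0,1]]]'
python3 go.py .503 .169 .16 1.498
```

```text
time: 22.78
tool_pos: [0.651, 0.0057, 0.1739]
eef_rot: [0.004, 0.036, 0.999, 0.001]
force: [1.1, -0.9, 1.0]
opening: 0.747
gripper_force: 0.0
after turn tool-z 0.001 shift cm 15.95 15.21 1.39 | yang 1.499 tilt [0.001 0.008] t 22.7833 F [ 1.1 -0.9  1. ] open 0.747 j6 -1.96 [0.651  0.0057 0.1739]
```

```bash
python3 -m inch '[[[1.6,1.52,0,0,0,0,1],[1.6,1.52,0,0,0,0,1],[1.6,1.52,0,0,0,0,1],[1.6,1.52,0,0,0,0,1],[1.6,1.52,0,0,0,0,1],[1.6,1.52,0,0,0,0,1],[1.6,1.52,0,0,0,0,1],[1.6,1.52,0,0,0,0,1],[1.6,1.52,0,0,0,0,1],[1.6,1.52,0,0,0,0,1],[0,0,2.5,0,0,0,1],[0,0,2.5,0,0,0,1],[0,0,0,0,0,0,1]]]'
python3 go.py .503 .169 .035 1.498
python3 - <<'E'
from h import *
p=(.5868,.0266,-.073)
inv=lambda w:np.array([[np.cos(p[2]),np.sin(p[2])],[-np.sin(p[2]),np.cos(p[2])]])@(w[:2]-p[:2])
for c in('top','scene'):
    snap(c,c+'6.png')
    for n,z in(('faulty_center',.052),('thumb',.048)):
        for q in nets.mark_of(c,n)[:2]:w=at(c,q['pixel'],z);print(c,n,round(q['score'],2),np.round(q['pixel']),w,inv(w))
a=cv2.imread('pics/scene6.png')[150:290,220:380]
cv2.imwrite('pics/crop6.png',cv2.resize(a,(685,600),interpolation=2))
E
```

```text
time: 23.87
tool_pos: [0.4977, 0.1682, 0.1128]
eef_rot: [-0.004, 0.036, 0.999, -0.002]
force: [-0.7, -0.0, -1.9]
opening: 0.0
gripper_force: 0.0
after turn tool-z 0.001 shift cm -0.52 0.12 7.78 | yang 1.499 tilt [-0.003 -0.008] t 23.8667 F [-0.7 -0.  -1.9] open 0.0 j6 -2.35 [0.4977 0.1682 0.1128]
top thumb 0.69 [217. 234.] [0.47960901 0.1284544  0.048     ] [-0.11433427  0.09376513]
scene faulty_center 0.79 [266. 239.] [0.65101638 0.00164023 0.052     ] [ 0.0658658  -0.02020966]
scene faulty_center 0.42 [282. 237.] [0.63595633 0.03643086 0.052     ] [0.0483084  0.01338991]
scene thumb 0.89 [335. 198.] [0.47906591 0.13526279 0.048     ] [-0.1153725   0.10051578]
```

View pics/crop6.png

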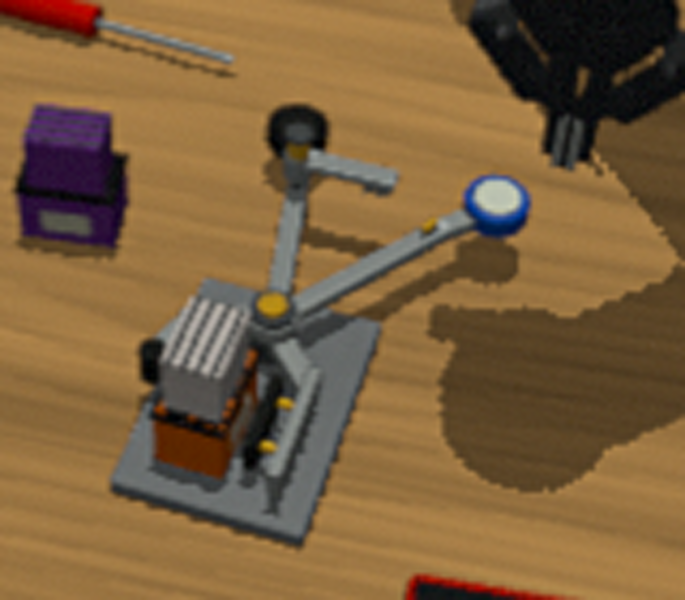

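```bash
python3 -m inch '[[[-0.2,0.5,2.2,0,0,0,1],[0,0,2.2,0,0,0,1],[0,0,2,0,0,0,1],[0,0,1.3,0,0,0,1],[0,0,0,0,0,0,1]]]'
python3 - <<'E'
from h import *
t=sensors.sense()['tool_pos'];p=(.5868,.0266,-.073);c,s=np.cos(p[2]),np.sin(p[2]);d=t[:2]-p[:2]
print(t,'tool-frame pos',-(c*d[0]+s*d[1]),-s*d[0]+c*d[1],sensors.sense()['force'])
E
```

```text
time: 24.58
tool_pos: [0.5018, 0.1729, 0.0389]
eef_rot: [-0.002, 0.036, 0.999, -0.001]
force: [-0.2, -0.5, -0.4]
opening: -0.005
gripper_force: 0.0
[0.50177315 0.17287998 0.03885148] tool-frame pos 0.09546935172888109 0.13968894640455834 [-0.17590468 -0.46841006 -0.43749946]
```

```bash
python3 -m inch '[[[0.25,-0.6,0.15,0,0,0,1],[0.25,-0.6,0.15,0,0,0,1],[0.45,-0.43,0,0,0,0,1],[0.45,-0.43,0,0,0,0,1],[0.45,-0.43,0,0,0,0,1],[0.44,-0.42,0,0,0,0,1],[0.44,-0.42,0,0,0,0,1],[0.38,-0.47,0,0,0,0,1],[0.37,-0.48,0,0,0,0,1],[0.36,-0.5,0,0,0,0,1],[0.35,-0.51,0,0,0,0,1],[0,0,0,0,0,0,1]]]'
cat > st.py <<'E'
from h import *
S=sensors.sense();t=S['tool_pos'];p=(.5868,.0266,-.073);c,s=np.cos(p[2]),np.sin(p[2]);d=t[:2]-p[:2]
a=np.array([-(c*d[0]+s*d[1]),-s*d[0]+c*d[1]]);f=S['force']
print(t.round(4),'tool-frame pos',a.round(4),'r',np.hypot(*a).round(4),'theta',(np.arctan2(a[1],a[0])-.2137).round(3),'Ftool',(-(c*f[0]+s*f[1])).round(1),(-s*f[0]+c*f[1]).round(1),f[2].round(1))
for cam in('top','scene'):
    snap(cam)
    for q in nets.mark_of(cam,'thumb')[:1]:
        w=at(cam,q['pixel'],.048);d=w[:2]-p[:2];b=np.array([-(c*d[0]+s*d[1]),-s*d[0]+c*d[1]]);print(cam,round(q['score'],2),b,np.arctan2(b[1],b[0]))
E
python3 st.py
```

```text
time: 25.58
tool_pos: [0.4572, 0.1236, 0.0386]
eef_rot: [0.0, 0.036, 0.999, 0.0]
force: [1.7, 0.3, 1.2]
opening: 0.0
gripper_force: 1.0
[0.4572 0.1236 0.0386] tool-frame pos [0.1364 0.0873] r 0.1619 theta 0.356 Ftool -1.6 0.5 1.2
top 0.5 [0.13714886 0.05409558] 0.37569517887464304
scene 0.64 [0.13084073 0.05550238] 0.40119119532532566
```

```bash
python3 -m inch '[[[0.17,-0.23,0.1,0,0,0,1],[0.16,-0.23,0.1,0,0,0,1],[0.15,-0.24,0.1,0,0,0,1],[0.14,-0.24,0,0,0,0,1],[0.14,-0.24,0,0,0,0,1],[0.13,-0.24,0,0,0,0,1],[0.12,-0.25,0,0,0,0,1],[0.12,-0.25,0,0,0,0,1],[0,0,0,0,0,0,1]]]'
python3 st.py
```

```text
time: 26.53
tool_pos: [0.445, 0.1059, 0.0357]
eef_rot: [0.001, 0.036, 0.999, 0.001]
force: [3.9, 4.4, 1.4]
opening: 0.001
gripper_force: 2.0
[0.445  0.1059 0.0357] tool-frame pos [0.1472 0.0687] r 0.1625 theta 0.223 Ftool -3.6 4.7 1.4
top 0.7 [0.14419987 0.03625933] 0.24634469585552107
scene 0.77 [0.13513979 0.03577328] 0.25877766112467
```

```bash
python3 -m inch '[[[0.09,-0.2,0,0,0,0,1],[0.09,-0.2,0,0,0,0,1],[0.08,-0.2,0,0,0,0,1],[0.08,-0.2,0,0,0,0,1],[0,0,0,0,0,0,1]]]'
python3 st.py
```

```text
time: 27.15
tool_pos: [0.4415, 0.0985, 0.0361]
eef_rot: [0.001, 0.036, 0.999, 0.001]
force: [4.7, 4.8, 2.7]
opening: -0.0
gripper_force: 2.7
[0.4415 0.0985 0.0361] tool-frame pos [0.1501 0.0611] r 0.1621 theta 0.173 Ftool -4.4 5.1 2.7
top 0.62 [0.15122393 0.03770398] 0.24434374418379712
```

```bash
python3 -m inch '[[[0.06,-0.15,0,0,0,0,1],[0.06,-0.15,0,0,0,0,1],[0,0,0,0,0,0,1]]]'
python3 st.py
python3 -m inch '[[[-0.1,0.3,0,0,0,0,1],[-0.2,0.5,0,0,0,0,1],[-0.4,1,0,0,0,0,1],[-0.4,1.2,0,0,0,0,1],[0,1,-1,0,0,0,1],[0,1,-3,0,0,0,1],[0,1,-3,0,0,0,1],[0,2,-3,0,0,0,1],[0,3,-1,0,0,0,1],[0,3,0,0,0,0,1],[0,3,0,0,0,0,1],[0,3,0,0,0,0,1],[0,0,0,0,0,0,1]]]'
python3 st.py
python3 - <<'E'
from h import *
a=snap('top','top7.png')[145:270,225:290];b=snap('scene','scene7.png')[165:285,235:335]
cv2.imwrite('pics/crop7.png',np.hstack([cv2.resize(a,(310,600),interpolation=2),cv2.resize(b,(480,600),interpolation=2)])[:,:,::-1])
E
```

```text
time: 27.6
tool_pos: [0.4407, 0.0964, 0.0364]
eef_rot: [0.002, 0.036, 0.999, 0.002]
force: [5.9, 6.6, 2.4]
opening: -0.0
gripper_force: 3.7
[0.4407 0.0964 0.0364] tool-frame pos [0.1508 0.059 ] r 0.1619 theta 0.159 Ftool -5.4 7.1 2.4
top 0.48 [0.15395374 0.02360974] 0.15217051967642767
scene 0.6 [0.14569366 0.03375585] 0.22767343993196668
time: 28.88
tool_pos: [0.4639, 0.2977, 0.1442]
eef_rot: [-0.001, 0.035, 0.999, -0.001]
force: [-1.1, -0.3, -1.0]
opening: -0.002
gripper_force: 0.0
[0.4639 0.2977 0.1442] tool-frame pos [0.1424 0.2614] r 0.2976 theta 0.858 Ftool 1.1 -0.4 -1.0
top 0.96 [0.15121753 0.03436752] 0.22347594828308728
scene 0.88 [0.1469075  0.03046993] 0.20450932539034516
```

View pics/crop7.png

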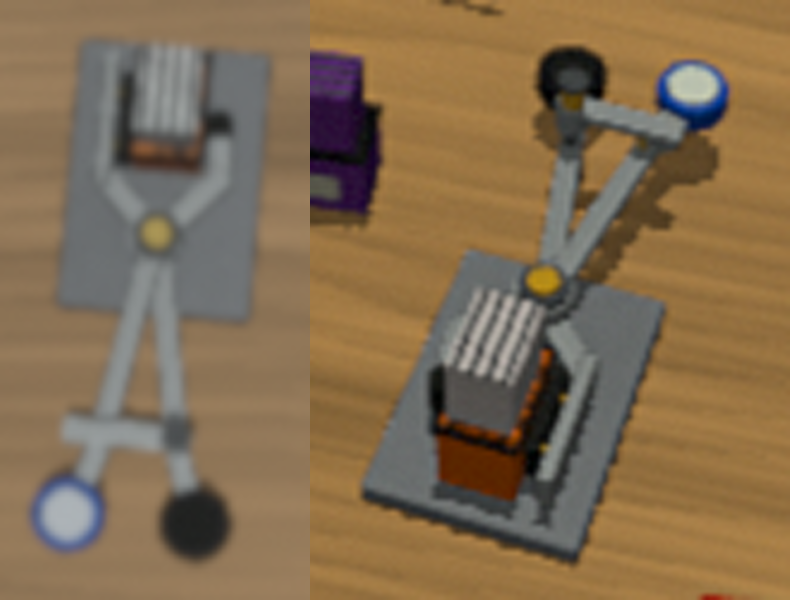

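The handle holds at its starting angle: the thumb disc is at crop pixel (68,513), the same as before. The orange module stands upright between nose and pad, so I am handing in.

```bash
python3 -c "
from rig import bot
print(bot.close_job())"
```

```text
the job is handed in; nothing more can be done
None
```

The job is handed in at about 29 s: the green module stands upright in the blue tray and the orange module is clamped with the ratchet caught near its starting angle. It sits roughly 7 mm further along clamp x than the green one did. The meter, solder spool and screwdriver were not touched.

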